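# Move the chopping board to the other folding hook

## Robot

A 6-joint arm with a two-finger parallel gripper is mounted at the origin on the work surface. World frame = base frame: x ahead of the robot, y to its left, z up, the work surface at z = 0. Lengths are in m, angles in rad, forces in N, time in s.
With the tool pointing down it reaches from about 0.375 to 0.825 m from the base axis. Payload 5.5 kg.
Tool frame: the origin (TCP) lies between the finger pads; the fingertips stand 25 mm ahead of it and the grasp point (between the pads) lies 6 mm ahead of it (robot.tip_reach is the x of the fingertips in the tool frame, in m); x points along the fingers, y is the direction in which the jaws open and shut, and the axes are right-handed (so a half turn about x gives the same grasp; the last joint's range is limited). The gripper opens to 85 mm and grips with 20 to 120 N. Pads are 22 mm wide; open, the fingers measure 114 mm over their backs; the gripper's body (76 mm by 85 mm) begins 54 mm behind the grasp point. The pads swing forward as they close: fully open they stand 13 mm farther back than shut.
Start: joints at [-1.287, 0.314, -0.047, 1.21, 0, 1.571], TCP at [0.168, -0.576, 0.256] pointing down, gripper open.
Joint ranges: [-2.67, 2.67], [-0.69, 1.73], [-1.03, 1.25], [-2.08, 2.16], [-1.42, 1.45], [-3.14, 3.14]. Speed limits (rad/s): [2.39, 2.39, 3.01, 3.14, 3.14, 3.14].

## Interface

Orientations are given as a unit quaternion [w, x, y, z].
In Python, from cell import robot, vision, workorder gives the robot as it stands. The module is installed in compiled form; this text tells all that it offers.
- The arm moves only by the tool carry_out, never from a script. Its argument "motion" is a list of rows, each a list of 7 numbers: the shift along the tool's x, y, z in m, then the turn, a rotation vector about the tool's x, y, z in degrees, then the finger opening in m, from 0 to 0.0854. A call has 1 to 12 rows; each row shifts and turns the commanded pose from where the row before left it, along the tool's axes as they then stand; what a row does not reach is not made up. A row lasts 1/8 s, in which the tool goes at most 62.5 mm and 10.7 degrees, less where a joint would pass 70% of its speed; a pose out of reach is approached as far as the arm can. A call with a gripper value outside its range is refused whole. The fingers move at their own pace and stop on an object; the grip force is fixed at half the most. Time passes only in rows, so rows that do not move let the fingers close. It gives the time, the measured TCP pose, the force and the opening at its end, in the units of the state.
- robot.get_state(): the state, without advancing time (a new reading comes with each control period).
- vision.get_image(name): name is "scene" or "top"; returns (picture, depth): 384x512x3 uint8, red, green, blue; 384x512 float32, m along the optical axis (not along the pixel's ray), 0 where there is no reading.
- vision.camera_params(name): a dict with "fx", "fy", "cx", "cy" (pixels), "eye" and "attitude" of the camera in the world. Camera axes: x right, y up, looking along -z (the intrinsics and any distortion apply to the point x, -y, -z); pixel columns grow to the right and rows downward; lengths in m; the calibration is good to about 2 mm. A picture is of the moment at which its call begins. camera_params takes no time and is no camera call.
- workorder.finish_job(): hands the job in, once; it reports no verdict.
The state is a dict: "t": time; "joint_positions": joint angles; "joint_velocities": joint speeds; "tau": joint torques, N m; "eef_pos": TCP position; "ee_rot": TCP orientation; "wrist_force": force on the tool from outside, world axes, zero at the start; "torque": the same for the moment, N m; "opening": opening from 0.0 (shut) to 1.0 (fully open).
Only numpy, scipy, OpenCV 4.12 (cv2) and the standard library are available. Lean on these libraries where they do the work, as an engineer would, in place of code of your own. Each camera call takes 0.05 s, during which the arm holds its last target. There are 200 camera calls.

## Task

The wooden chopping board hangs on one of the rail's two folding hooks, and that hook is to be cleared away. First unfold the other, empty hook all the way down, then take the board and hang it on that hook by its slot so that it hangs straight and free, and last fold the emptied hook back up flat against its plate. Do not shift anything else on the counter or the rail.

Things in the scene. Friction and masses are not known exactly. Their poses are not given: they have to be found in the camera images.
- pivot_a (a point): Hinge pin of the folding hook that holds the board at the start, 235 mm above the counter. Axes fixed to the rail (not turning with the hook): z up, y along the rail, x into the rail; the unfolded hook points along -x. Behind it is a brass plate 36 mm wide, from 40 mm below to 40 mm above the pin, its front 14 mm behind the pin (+x)
- rail: Wooden rail 500 mm long (y), 20 mm thick, its front face 20 mm behind the hinge pins, from 195 to 255 mm above the counter, on posts at its two ends; origin on the counter under its middle, axes as pivot_a. Three fittings sit on it 160 mm apart, in any order: the two hooks and a jar cup
- pivot_b (a point): Pivot of the other folding hook, empty and folded up at the start; same build and axes as pivot_a
- hook_a (a joint): Angle of the hook on pivot_a: 0 = folded up flat (arm upright, its last 50 mm standing above the plate), 1.571 = fully unfolded (arm level, at its stop). Steel bar 18 mm wide (along y), 8 mm thick, centred on the pin, ending 93 mm from it; the last 8 mm is a lip 10 mm above the arm's top when unfolded (towards the rail when folded). Stays where left (0.15 Nm friction)
- hook_b (a joint): Angle of the hook on pivot_b, same build and meaning as hook_a; starts folded or nearly so. An arm can be pinched across its 18 mm width near its end and led round the pin; press it home at either stop, as it can spring or drag back a little when let go
- board_center (a point): Centre of the wooden chopping board, 120 mm wide (its y), 180 mm tall (its z, up), 14 mm thick (its x), about 0.22 kg, hanging upright, facing along the hook. Halfway up, so 90 mm below its top edge
- board_slot (a point): Middle of the upper edge of the board's hand slot, which rests on the hook arm (4 mm above the pin's height); 50 mm above board_center, 40 mm below the board's top edge, axes as board_center. The slot goes right through, 48 mm wide and 44 mm tall (down from here). The 40 mm of solid wood above it can be pinched across the 14 mm thickness
- board: The same board; origin at the centre of its lower edge, axes as board_center
- cup: Dark steel jar cup fixed to the rail, origin 235 mm above the counter like the pivots and same axes; an open ring 62 mm across, centred 45 mm in front (-x) of the origin, 30 mm tall, its underside 30 mm below the origin
- jar: Amber jar with red cap, 50 mm across, 68 mm tall, standing loose in the jar cup; origin at underside centre. Leave alone
- cobek: Grey stone mortar bowl, 170 mm across, 55 mm tall; origin at underside centre. Leave alone
- container: Clear plastic container with blue twist cap, 90 mm across, 90 mm tall; origin at underside centre. Leave alone
- saucer: Green melamine saucer, 136 mm across, 18 mm tall; origin at underside centre. Leave alone
- beaker: Blue cup, 72 mm across, 90 mm tall; origin at underside centre. Leave alone
- ulekan: Dark bent wooden pestle lying behind the rail, about 150 mm long, 28 mm thick; origin under its middle. Leave alone
- spoon: Steel tablespoon, 190 mm long, lying at the right side of the counter, beyond the rail's end; origin under its middle. Leave alone
Mind the look-alikes: they are no part of the job. Of the things that look like the board, the smallest one is meant.

How it is judged:
By the outcome, as a careful person would: the job done as asked, in the order asked, and still so for the second after the job is handed in, with the robot touching nothing.
It also fails if it takes over 72 s, if anything falls off the work surface, if the arm or the gripper's body presses on something with over 40 N, if the wrist force passes 120 N, or if a joint passes its speed limit or range.

## Working session

There is one attempt and no reset: what is moved stays moved. The work goes in short steps, Python scripts to look and compute and a tool call to move; the robot and the scene stay as the last step left them, time stands still between calls to the robot, and variables do not carry over. Pictures are saved under pics/ and viewed, about 8 in all and at most 12, crops included, and the job is handed in when it is done.

Besides the shell and the picture viewer there is one more tool, called as name(argument=value, ...) on one line, values as JSON. carry_out: Moves the arm, as the interface text tells. Its arguments: {"type":"object","properties":{"motion":{"type":"array"}},"required":["motion"]}

```bash
mkdir -p pics
cat > h.py <<'E'
import numpy as np, cv2
from cell import robot, vision, workorder
from scipy.spatial.transform import Rotation as R
def cam(n):
    p=vision.camera_params(n); return p
def rot(p):
    a=np.array(p["attitude"],float)
    return a if a.shape==(3,3) else R.from_quat(a,scalar_first=True).as_matrix()
def pts(n,d):
    p=cam(n); v,u=np.mgrid[0:d.shape[0],0:d.shape[1]]
    c=np.stack([(u-p["cx"])/p["fx"]*d,-(v-p["cy"])/p["fy"]*d,-d],-1)
    return c@rot(p).T+np.array(p["eye"])
def proj(n,X):
    p=cam(n); c=(np.atleast_2d(X)-np.array(p["eye"]))@rot(p)
    return np.stack([p["cx"]-p["fx"]*c[:,0]/c[:,2],p["cy"]+p["fy"]*c[:,1]/c[:,2]],-1)
def save(n,f,crop=None,s=1):
    im,d=vision.get_image(n); np.savez(""+n+".npz",im=im,d=d)
    o=im if crop is None else im[crop[1]:crop[3],crop[0]:crop[2]]
    cv2.imwrite("pics/"+f,cv2.cvtColor(cv2.resize(o,None,fx=s,fy=s,interpolation=cv2.INTER_CUBIC),cv2.COLOR_RGB2BGR)); return im,d
E
python3 - <<'E'
from h import *
for n in("scene","top"):
    print(cam(n)); save(n,n+"0.png",s=1.5)
print(robot.get_state())
E
```

```text
{'fx': 350.978515287216, 'fy': 350.978515287216, 'cx': 252.57876062244645, 'cy': 190.70423077288362, 'eye': array([ 1.14726534, -0.49585485,  0.91928557]), 'attitude': array([0.84120352, 0.33303364, 0.16502839, 0.39272238])}
{'fx': 469.87611104399224, 'fy': 469.87611104399224, 'cx': 260.57923867172514, 'cy': 195.72560091736847, 'eye': array([ 0.47399185, -0.05390025,  1.40257837]), 'attitude': array([ 0.7098378 ,  0.03425515, -0.03009329, -0.70288781])}
{'t': 0.1, 'joint_positions': array([-1.28700605e+00,  3.14124275e-01, -4.79541978e-02,  1.21018833e+00,
       -3.15533439e-06,  1.57076274e+00]), 'joint_velocities': array([ 0.00076317, -0.00344843,  0.00105697,  0.00091648, -0.00167399,
        0.00037854]), 'tau': array([ 9.02220745e-04, -5.40767241e+01,  3.40540373e+01,  1.12758687e-02,
        1.05225517e-04,  7.92957849e-06]), 'eef_pos': array([ 0.1678671 , -0.575556  ,  0.25555026]), 'ee_rot': array([-0.09949587, -0.6999237 , -0.1005249 ,  0.70007294]), 'wrist_force': array([-0.04263773, -0.05800862, -0.23059847]), 'torque': array([0.0225138 , 0.0093626 , 0.02460962]), 'opening': 0.9998969449396301}
```

View pics/scene0.png

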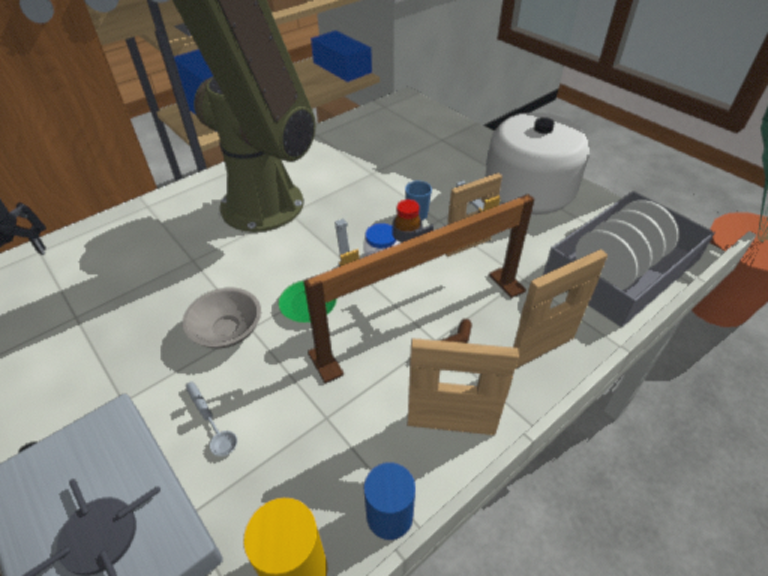

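View pics/top0.png

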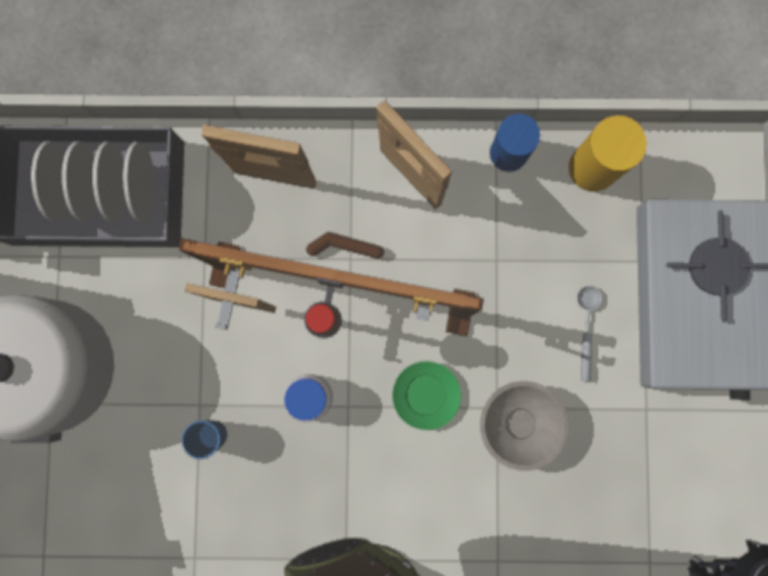

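Three boards are in view. They are the hanging one (top pic ~(230,297), scene ~(475,197)) and two standing behind the rail (top ~(258,155) and (413,155)). The hanging one looks the smallest and is on a hook. Hook_b, with its arm folded, is near (425,305), and the cup with the jar is at (320,318). Next I'll measure the rail and fittings and enlarge a crop to confirm.

Run:
```python
from h import *
t=np.load("top.npz"); im,d=t["im"],t["d"]; P=pts("top",d)
hsv=cv2.cvtColor(im,cv2.COLOR_RGB2HSV); h,s,v=[hsv[...,i].astype(int) for i in range(3)]
print("counter z",np.median(P[240:300,330:380,2][d[240:300,330:380]>0]))
x,y,z=P[...,0],P[...,1],P[...,2]
roi=np.zeros(d.shape,bool); roi[155:225,118:325]=1
m=roi&(abs(z-.255)<.008)&(s>80)&(h<15)
c=P[m][:,:2]; vx,vy,x0,y0=cv2.fitLine(c.astype(np.float32),cv2.DIST_HUBER,0,.01,.01).ravel()
if vy<0: vx,vy=-vx,-vy
print("rail pts",m.sum(),"z",np.median(P[m][:,2]),"dir",vx,vy,"yaw deg",np.degrees(np.arctan2(-vx,vy)))
ey=np.array([vx,vy]); ex=np.array([vy,-vx]); o=np.array([x0,y0])
rel=c-o; a=rel@ey; b=rel@ex; print("along",np.percentile(a,[0.5,99.5]),"thick",np.percentile(b,[2,98]))
mid=o+ey*np.mean(np.percentile(a,[.5,99.5]))+ex*np.mean(np.percentile(b,[2,98])); print("rail top mid",mid)
# fittings in rail frame
r=P[...,:2]-mid; A=r@ey; B=r@ex
for nm,mm in (("brass",roi&(h>14)&(h<30)&(s>120)&(z>.255)),("hookb high",(z>.29)&(abs(B)<.1)&(abs(A)<.26)),
  ("grey arm a",(s<45)&(abs(z-.239)<.008)&(abs(B)<.16)&(abs(A)<.26)),("jar cap",(h<8)&(s>150)&(z>.23)&(abs(A)<.2)&(B<-.03)),
  ("board top",(abs(z-.279)<.006)&(B<-.02)&(B>-.2)&(s>60)&(h>8)&(A>.05))):
    k,l,st,ce=cv2.connectedComponentsWithStats(mm.astype(np.uint8))
    for i in range(1,k):
        if st[i,4]>12:
            q=l==i; print(nm,st[i,4],"px",ce[i].round(1),"A",np.percentile(A[q],[2,50,98]).round(4),"B",np.percentile(B[q],[2,50,98]).round(4),"z",np.percentile(z[q],[2,50,98]).round(4))
for n in ("top",):
    o=im[150:240,110:330]; cv2.imwrite("pics/crop1.png",cv2.cvtColor(cv2.resize(o,None,fx=3.5,fy=3.5,interpolation=cv2.INTER_CUBIC),cv2.COLOR_RGB2BGR))
```

```text
counter z 0.02327626717871023
rail pts 1525 z 0.25527425907542267 dir 0.17927437 0.9837991 yaw deg -10.327496
along [-0.26863886  0.22987574] thick [-0.05775959  0.00921208]
rail top mid [0.58738985 0.0594853 ]
brass 52 px [153.7 173.6] A [0.1409 0.1599 0.1759] B [0.0096 0.0124 0.0191] z [0.2553 0.2742 0.2794]
brass 44 px [282.8 199.4] A [-0.1781 -0.1597 -0.1438] B [0.0074 0.0103 0.0158] z [0.2564 0.2744 0.281 ]
hookb high 63 px [281.8 208.6] A [-0.1695 -0.1608 -0.1526] B [-0.0245 -0.0158 -0.0069] z [0.3229 0.3278 0.3329]
grey arm a 107 px [154.3 187.4] A [0.1504 0.1584 0.1673] B [-0.034  -0.0177 -0.0004] z [0.2337 0.2397 0.2442]
grey arm a 130 px [149.7 208.7] A [0.1505 0.1587 0.1682] B [-0.0954 -0.0717 -0.0513] z [0.2335 0.239  0.2447]
grey arm a 52 px [220.6 212.6] A [-0.0301 -0.018   0.0086] B [-0.0797 -0.0451 -0.0206] z [0.2317 0.2359 0.24  ]
grey arm a 14 px [205.6 219.6] A [0.0079 0.0178 0.0256] B [-0.0791 -0.073  -0.0627] z [0.2312 0.2351 0.2382]
jar cap 246 px [213.  211.9] A [-0.0208 -0.002   0.0169] B [-0.0703 -0.0515 -0.032 ] z [0.2734 0.2777 0.2823]
board top 249 px [147.3 196.3] A [0.1041 0.1604 0.2165] B [-0.0507 -0.0445 -0.038 ] z [0.2751 0.2795 0.2834]
```

View pics/crop1.png

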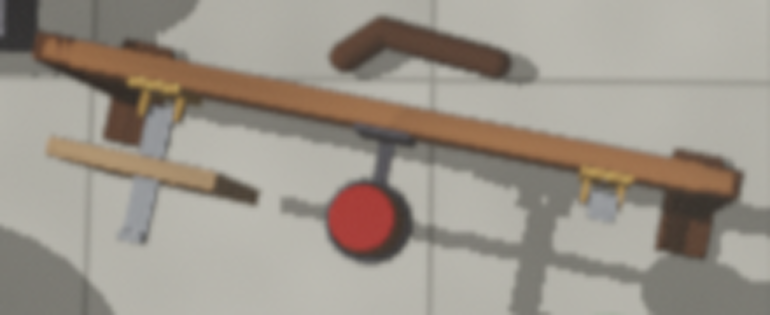

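The crop confirms it. The hanging board is 120 mm wide and 14 mm thick with its top at z=0.279. It sits on the unfolded hook_a at rail coordinate +0.16. Hook_b is at -0.16, with its tip leaning about 10° forward, and the jar is in the middle. I'll now plan the approach to hook_b.

```bash
cat >> h.py <<'E'
EY=np.array([.17927,.98380,0]);EX=np.array([.98380,-.17927,0]);EZ=np.array([0,0,1.])
PA=np.array([.612,.2166,.235]);PB=np.array([.5547,-.0982,.235])
def tool(p,jaw="y",sg=1):
    p=np.radians(p); x=np.cos(p)*EX-np.sin(p)*EZ
    y=(EY if jaw=="y" else EX)*sg
    return np.stack([x,y,np.cross(x,y)],1)
def grasp(piv,B,A,z,p,**k):  # TCP pose with grasp point at rail coords
    M=tool(p,**k); return piv+EX*B+EY*A+EZ*z-.006*M[:,0],M
def now():
    s=robot.get_state(); return np.array(s["eef_pos"]),R.from_quat(s["ee_rot"],scalar_first=True).as_matrix()
def rows(start,way):
    """way: list of (pos,Rot,n,opening). prints rounded relative rows"""
    p,M=start; out=[]
    for tp,tM,n,o in way:
        p0,M0=p.copy(),M.copy(); rv=R.from_matrix(M0.T@tM).as_rotvec()
        for i in range(1,n+1):
            q=p0+(tp-p0)*i/n; Q=M0@R.from_rotvec(rv*i/n).as_matrix()
            s=np.round(M.T@(q-p),3); t=np.round(np.degrees(R.from_matrix(M.T@Q).as_rotvec()),1)
            out.append([*map(float,s),*map(float,t),o]); p=p+M@s; M=M@R.from_rotvec(np.radians(t)).as_matrix()
    for k in range(0,len(out),12): print("[",",\n".join(str(r).replace("-0.0,","0,").replace("0.0,","0,") for r in out[k:k+12]),"]")
    return p,M
def rep():
    s=robot.get_state(); p,M=now(); print("t",round(s["t"],2),"p",p.round(4),"j",np.round(s["joint_positions"],3),"F",np.round(s["wrist_force"],1),"open",round(s["opening"]*85.4,1))
    print("toolx",M[:,0].round(3),"tooly",M[:,1].round(3)); return p,M
E
python3 - <<'E'
from h import *
p,M=rep()
for sg in(1,-1): print(sg,np.degrees(np.linalg.norm(R.from_matrix(M.T@tool(80,sg=sg)).as_rotvec())))
sg=1 if (M[:,1]@EY)>0 else -1
th=.18
G=grasp(PB,-.078*np.sin(th),0,.078*np.cos(th),80,sg=sg)
pre=(G[0]+EZ*.09-EX*.02,G[1]); print(pre[0],G[0])
e=rows((p,M),[(p+(pre[0]-p)*.15+EZ*.12,M,2,.05),(pre[0],pre[1],10,.05)])
rows(e,[(G[0],G[1],5,.05)])
E
```

```text
t 0.1 p [ 0.1679 -0.5756  0.2556] j [-1.287  0.314 -0.048  1.21  -0.     1.571] F [-0.  -0.1 -0.2] open 85.4
toolx [-0.     0.001 -1.   ] tooly [ 0.28  -0.96  -0.001]
1 153.52121901168562
-1 28.382782515270765
[ 0.5202609  -0.09192444  0.40764865] [ 0.5399369  -0.09550984  0.31764865]
[ [-0.071, -0.028, -0.036, 0, 0, 0, 0.05],
[-0.072, -0.027, -0.035, 0, 0, 0, 0.05],
[-0.001, -0.031, -0.04, 2.7, 1.0, 0.2, 0.05],
[0, -0.033, -0.039, 2.6, 1.0, 0.3, 0.05],
[0, -0.035, -0.037, 2.7, 1.0, 0.2, 0.05],
[0.001, -0.036, -0.036, 2.6, 0.9, 0.3, 0.05],
[0.001, -0.038, -0.034, 2.7, 1.0, 0.2, 0.05],
[0.001, -0.04, -0.032, 2.6, 1.0, 0.2, 0.05],
[0.002, -0.04, -0.03, 2.7, 1.0, 0.3, 0.05],
[0.002, -0.043, -0.028, 2.6, 1.0, 0.2, 0.05],
[0.003, -0.043, -0.026, 2.7, 1.0, 0.3, 0.05],
[0.003, -0.045, -0.024, 2.6, 0.9, 0.2, 0.05] ]
[ [0.018, 0, -0.001, 0, 0, 0, 0.05],
[0.019, 0, -0.001, 0, 0, 0, 0.05],
[0.018, 0, -0.001, 0, 0, 0, 0.05],
[0.018, 0, 0, 0, 0, 0, 0.05],
[0.019, 0, -0.001, 0, 0, 0, 0.05] ]
```

carry_out(motion=[[-0.05,-0.018,-0.024,0,0,0,0.05],[-0.05,-0.018,-0.024,0,0,0,0.05],[-0.043,-0.018,-0.023,0,0,0,0.05],[0,-0.034,-0.044,3,1.1,0.3,0.05],[0,-0.037,-0.043,3,1.1,0.3,0.05],[0,-0.039,-0.041,3,1.1,0.3,0.05],[0.001,-0.041,-0.039,3,1.1,0.3,0.05],[0.001,-0.043,-0.037,3,1.1,0.3,0.05],[0.001,-0.045,-0.035,3,1.1,0.3,0.05],[0.002,-0.047,-0.032,3,1.1,0.3,0.05],[0.002,-0.048,-0.03,3,1.1,0.3,0.05],[0.003,-0.049,-0.027,2.6,0.9,0.2,0.05]])

```text
t: 1.6
eef_pos: [0.523, -0.0944, 0.4088]
ee_rot: [-0.055, 0.763, -0.069, -0.641]
wrist_force: [1.0, 0.0, 0.4]
opening: 0.588
```

Run:
```python
from h import *
p,M=rep()
th=.18
G=grasp(PB,-.078*np.sin(th),0,.078*np.cos(th),80,sg=-1)
e=rows((p,M),[(G[0]+EZ*.04,G[1],2,.05),(*G,4,.05)])
```

```text
t 1.6 p [ 0.523  -0.0944  0.4088] j [-0.176  0.018 -0.072  1.307 -0.004  3.142] F [1.  0.  0.4] open 50.2
toolx [ 0.17  -0.035 -0.985] tooly [-0.176 -0.984  0.004]
[ [0.027, -0.001, -0.004, 0.1, 0, -0.1, 0.05],
[0.026, -0.001, -0.004, 0.1, 0, -0.1, 0.05],
[0.01, 0, 0.002, 0, 0, 0, 0.05],
[0.01, 0, 0.002, 0, 0, 0, 0.05],
[0.01, 0, 0.001, 0, 0, 0, 0.05],
[0.01, 0, 0.002, 0, 0, 0, 0.05] ]
```

Joint 6 sits at its limit in this roll, so I'll take the half-turn-equivalent grasp instead, turning it back 180° while high up.

carry_out(motion=[[0,0,0,-10,0,0,0.05],[0,0,0,-10,0,0,0.05],[0,0,0,-10,0,0,0.05],[0,0,0,-10,0,0,0.05],[0,0,0,-10,0,0,0.05],[0,0,0,-10,0,0,0.05],[0,0,0,-10,0,0,0.05],[0,0,0,-10,0,0,0.05],[0,0,0,-10,0,0,0.05]])

```text
t: 2.72
eef_pos: [0.522, -0.0961, 0.4084]
ee_rot: [0.501, 0.577, 0.405, -0.501]
wrist_force: [-1.0, 0.8, 0.1]
opening: 0.587
```

carry_out(motion=[[0,0,0,-10,0,0,0.05],[0,0,0,-10,0,0,0.05],[0,0,0,-10,0,0,0.05],[0,0,0,-10,0,0,0.05],[0,0,0,-10,0,0,0.05],[0,0,0,-10,0,0,0.05],[0,0,0,-10,0,0,0.05],[0,0,0,-10,0,0,0.05],[0,0,0,-10,0,0,0.05],[0,0,0,0,0,0,0.05]])

```text
t: 3.98
eef_pos: [0.5221, -0.0961, 0.4085]
ee_rot: [0.762, 0.057, 0.641, -0.07]
wrist_force: [-0.6, 0.1, -0.9]
opening: 0.589
```

Run:
```python
from h import *
p,M=rep()
th=.18
G=grasp(PB,-.078*np.sin(th),0,.078*np.cos(th),80)
e=rows((p,M),[(G[0]+EZ*.04,G[1],2,.05),(*G,4,.05)])
```

```text
t 3.98 p [ 0.5221 -0.0961  0.4085] j [-1.800e-01  1.800e-02 -7.200e-02  1.307e+00 -4.000e-03  1.000e-03] F [-0.6  0.1 -0.9] open 50.3
toolx [ 0.169 -0.034 -0.985] tooly [ 0.18   0.984 -0.004]
[ [0.027, 0.002, 0.004, 0, 0, 0.1, 0.05],
[0.026, 0.002, 0.004, 0, -0.1, 0.1, 0.05],
[0.01, 0, -0.002, 0, 0, 0, 0.05],
[0.01, 0, -0.001, 0, 0, 0, 0.05],
[0.01, 0, -0.002, 0, 0, 0, 0.05],
[0.009, 0, -0.002, 0, 0, 0, 0.05] ]
```

carry_out(motion=[[0.027,0.002,0.004,0,0,0,0.05],[0.026,0.002,0.004,0,0,0,0.05],[0.01,0,-0.002,0,0,0,0.05],[0.01,0,-0.002,0,0,0,0.05],[0.01,0,-0.001,0,0,0,0.05],[0.009,0,-0.002,0,0,0,0.05],[0,0,0,0,0,0,0.05],[0,0,0,0,0,0,0.05]])

```text
t: 4.97
eef_pos: [0.5398, -0.0956, 0.3188]
ee_rot: [0.763, 0.056, 0.64, -0.07]
wrist_force: [0.5, -0.6, 0.8]
opening: 0.587
```

Run:
```python
from h import *
p,M=rep()
im,d=save("scene","s1.png",crop=(170,60,330,180),s=4)
```

```text
t 4.97 p [ 0.5398 -0.0956  0.3188] j [-0.173  0.054 -0.236  1.106 -0.005  0.006] F [ 0.5 -0.6  0.8] open 50.2
toolx [ 0.17  -0.035 -0.985] tooly [ 0.179  0.984 -0.004]
```

View pics/s1.png

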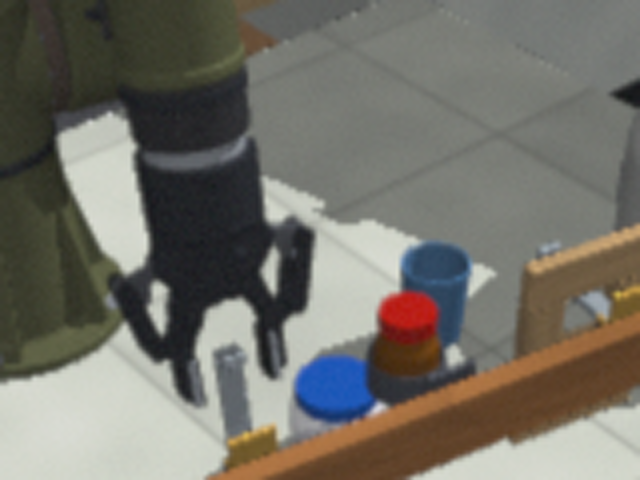

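The picture shows the hook arm (crop ~(232,385)) standing between the two fingers, at (190,385) and (272,355). I'll close on it.

carry_out(motion=[[0,0,0,0,0,0,0.012],[0,0,0,0,0,0,0.012],[0,0,0,0,0,0,0.012],[0,0,0,0,0,0,0.012],[0,0,0,0,0,0,0.012]])

```text
t: 5.65
eef_pos: [0.5398, -0.0955, 0.3188]
ee_rot: [0.763, 0.056, 0.64, -0.07]
wrist_force: [-0.5, 2.0, 3.9]
opening: 0.199
```

Run:
```python
from h import *
p,M=rep()
g=p+.006*M[:,0]-PB; print("grasp rel",g@EX,g@EY,g[2])
# arc from current theta to 90deg; pitch from 80 to 20
th0=np.arctan2(-(g@EX),g[2]); r=np.hypot(g@EX,g[2]); print(np.degrees(th0),r)
th0=np.radians(11)
n=16; W=[]
for i in range(1,n+1):
    f=i/n; th=th0+(np.pi/2-th0)*f; W.append((*grasp(PB,-r*np.sin(th),g@EY,r*np.cos(th),80-55*f),1,.012))
rows((p,M),W)
```

```text
t 5.65 p [ 0.5398 -0.0955  0.3188] j [-0.172  0.054 -0.236  1.106 -0.005  0.006] F [-0.5  2.   3.9] open 17.0
toolx [ 0.17  -0.034 -0.985] tooly [ 0.179  0.984 -0.003]
grasp rel -0.014073835892632424 2.238012567663054e-06 0.07793938867589645
10.235832394244067 0.07919988108517086
[ [0, 0, -0.008, 0.1, -3.4, 0.2, 0.012],
[0.001, 0, -0.007, 0, -3.5, 0, 0.012],
[0.001, 0, -0.008, 0, -3.4, 0, 0.012],
[0.001, 0, -0.007, 0, -3.4, 0, 0.012],
[0.001, 0, -0.007, 0, -3.5, 0, 0.012],
[0.001, 0, -0.007, 0, -3.4, 0, 0.012],
[0.002, 0, -0.007, 0, -3.5, 0, 0.012],
[0.001, 0, -0.007, 0, -3.4, 0, 0.012],
[0.002, 0, -0.007, 0, -3.4, 0, 0.012],
[0.002, 0, -0.007, 0, -3.5, 0, 0.012],
[0.002, 0, -0.006, 0, -3.4, 0, 0.012],
[0.003, 0, -0.007, 0, -3.4, 0, 0.012] ]
[ [0.002, 0, -0.007, 0, -3.5, 0, 0.012],
[0.003, 0, -0.007, 0, -3.4, 0, 0.012],
[0.003, 0, -0.006, 0, -3.5, 0, 0.012],
[0.003, 0, -0.007, 0, -3.4, 0, 0.012] ]
```

Gripped at about 17 mm, which agrees with the 18 mm bar. Next I lead it round.

carry_out(motion=[[0,0,-0.008,0,-3.4,0,0.012],[0.001,0,-0.007,0,-3.5,0,0.012],[0.001,0,-0.008,0,-3.4,0,0.012],[0.001,0,-0.007,0,-3.4,0,0.012],[0.001,0,-0.007,0,-3.5,0,0.012],[0.001,0,-0.007,0,-3.4,0,0.012],[0.002,0,-0.007,0,-3.5,0,0.012],[0.001,0,-0.007,0,-3.4,0,0.012]])

```text
t: 6.65
eef_pos: [0.4953, -0.0871, 0.2983]
ee_rot: [0.897, 0.037, 0.433, -0.081]
wrist_force: [-1.1, 2.9, 16.5]
opening: 0.198
```

Run:
```python
from h import *
p,M=rep()
g=p+.006*M[:,0]-PB; r=np.hypot(g@EX,g[2]);th0=np.arctan2(-(g@EX),g[2]); print("grasp rel",g@EX,g@EY,g[2],r,np.degrees(th0), "pitch",np.degrees(np.arcsin(-M[2,0])))
n=9; W=[]
for i in range(1,n+1):
    f=i/n; th=th0+(np.radians(93)-th0)*f; W.append((*grasp(PB,-.079*np.sin(th),g@EY,.079*np.cos(th),52-28*f),1,.012))
rows((p,M),W)
```

```text
t 6.65 p [ 0.4953 -0.0871  0.2983] j [-0.169 -0.394 -0.844  0.449 -0.008  0.006] F [-1.1  2.9 16.5] open 16.9
toolx [ 0.612 -0.113 -0.783] tooly [ 0.178  0.984 -0.003]
grasp rel -0.05668289445495671 0.00023364615242916551 0.058578642915061485 0.08151323775658802 44.05772041983125 pitch 51.515253110233616
[ [0.004, 0, -0.007, 0.2, -2.6, 0.1, 0.012],
[0.001, 0, -0.008, 0, -3.1, 0, 0.012],
[0.002, 0, -0.008, 0, -3.1, 0, 0.012],
[0.002, 0, -0.007, 0, -3.2, 0, 0.012],
[0.002, 0, -0.008, 0, -3.1, 0, 0.012],
[0.003, 0, -0.007, 0, -3.1, 0, 0.012],
[0.003, 0, -0.007, 0, -3.1, 0, 0.012],
[0.003, 0, -0.007, 0, -3.1, 0, 0.012],
[0.003, 0, -0.007, 0, -3.1, 0, 0.012] ]
```

Joints 2 and 3 are nearing their ranges, so for the rest I'll hold the tool pitch at about 55° and let the arm turn in the pads.

Run:
```python
from h import *
p,M=now(); g=p+.006*M[:,0]-PB; th0=np.arctan2(-(g@EX),g[2])
n=10; W=[]
for i in range(1,n+1):
    f=i/n; th=th0+(np.radians(93)-th0)*f; W.append((*grasp(PB,-.079*np.sin(th),0,.079*np.cos(th),52+6*f),1,.012))
rows((p,M),W)
```

```text
[ [0.003, 0, -0.006, 0.2, 1.1, 0.1, 0.012],
[0.002, 0, -0.007, 0, 0.6, 0, 0.012],
[0.002, 0, -0.006, 0, 0.6, 0, 0.012],
[0.003, 0, -0.006, 0, 0.6, 0, 0.012],
[0.004, 0, -0.006, 0, 0.6, 0, 0.012],
[0.004, 0, -0.005, 0, 0.6, 0, 0.012],
[0.004, 0, -0.005, 0, 0.6, 0, 0.012],
[0.005, 0, -0.005, 0, 0.6, 0, 0.012],
[0.005, 0, -0.004, 0, 0.6, 0, 0.012],
[0.006, 0, -0.003, 0, 0.6, 0, 0.012] ]
```

carry_out(motion=[[0.003,0,-0.006,0,1,0,0.012],[0.002,0,-0.007,0,0.6,0,0.012],[0.002,0,-0.006,0,0.6,0,0.012],[0.003,0,-0.006,0,0.6,0,0.012],[0.004,0,-0.006,0,0.6,0,0.012]])

```text
t: 7.28
eef_pos: [0.4767, -0.0836, 0.2647]
ee_rot: [0.882, 0.04, 0.464, -0.079]
wrist_force: [-0.6, 4.9, 11.9]
opening: 0.201
```

Run:
```python
from h import *
p,M=rep(); g=p+.006*M[:,0]-PB; print("rel",g@EX,g@EY,g[2],"pitch",np.degrees(np.arcsin(-M[2,0])))
```

```text
t 7.28 p [ 0.4767 -0.0836  0.2647] j [-0.169 -0.37  -0.867  0.47  -0.007  0.006] F [-0.6  4.9 11.9] open 17.1
toolx [ 0.558 -0.103 -0.824] tooly [ 0.177  0.984 -0.002]
rel -0.0759613457845319 0.0003237785004697024 0.024712877681831225 pitch 55.45320376284893
```

carry_out(motion=[[0.004,0,-0.005,0,0.6,0,0.012],[0.004,0,-0.005,0,0.6,0,0.012],[0.005,0,-0.005,0,0.6,0,0.012],[0.005,0,-0.004,0,0.6,0,0.012],[0.006,0,-0.003,0,0.6,0,0.012]])

```text
t: 7.9
eef_pos: [0.4716, -0.0827, 0.2322]
ee_rot: [0.869, 0.043, 0.487, -0.078]
wrist_force: [-29.0, 10.2, 46.0]
opening: 0.201
```

Run:
```python
from h import *
p,M=rep(); g=p+.006*M[:,0]-PB; print("rel",g@EX,g@EY,g[2],"pitch",np.degrees(np.arcsin(-M[2,0])))
```

```text
t 7.9 p [ 0.4716 -0.0827  0.2322] j [-0.17  -0.318 -0.885  0.454 -0.006  0.006] F [-29.   10.2  46. ] open 17.2
toolx [ 0.514 -0.094 -0.852] tooly [ 0.177  0.984 -0.002]
rel -0.0813921819905454 0.0003819099069944826 -0.007919154004335321 pitch 58.4734668394884
```

It is against its stop, pressing with 46 N. I'll release and back out.

carry_out(motion=[[0,0,0,0,0,0,0.045],[0,0,0,0,0,0,0.045],[0,0,0,0,0,0,0.045],[-0.02,0,0,0,0,0,0.045],[-0.03,0,0,0,2,0,0.045],[-0.04,0,0,0,5,0,0.045],[-0.04,0,0,0,8,0,0.045],[-0.02,0,0,0,8,0,0.045],[0,0,0,0,8,0,0.045]])

```text
t: 9.02
eef_pos: [0.4032, -0.0708, 0.3643]
ee_rot: [0.705, 0.062, 0.704, -0.065]
wrist_force: [1.0, 0.7, -0.4]
opening: 0.53
```

Run:
```python
from h import *
p,M=rep()
im,d=save("top","t2.png",crop=(100,140,340,300),s=3); P=pts("top",d)
o=np.array([.5874,.0595,0]); A=(P-o)@EY; B=(P-o)@EX; z=P[...,2]
m=(abs(A+.161)<.007)&(B<-.01)&(B>-.12)&(z>.15)&(z<.3)
for b in np.arange(-.1,-.01,.015):
    q=m&(abs(B-b)<.0075); print(round(b,3),q.sum(),np.median(z[q]) if q.any() else None)
m=(abs(z-.279)<.006)&(B<-.02)&(B>-.2)&(A>.05); print("board",np.percentile(A[m],[2,98]),np.percentile(B[m],[2,50,98]))
print(np.degrees(np.polyfit(A[m],B[m],1)))
```

```text
t 9.03 p [ 0.4032 -0.0708  0.3643] j [-0.171 -0.074 -0.245  1.398 -0.004  0.009] F [ 1.   0.7 -0.4] open 45.2
toolx [ 0.001 -0.004 -1.   ] tooly [ 0.179  0.984 -0.004]
-0.1 17 0.2495520736630299
-0.085 33 0.2400793563696102
-0.07 34 0.23947485429299376
-0.055 33 0.2393838984588328
-0.04 33 0.23911421365344254
-0.025 34 0.24005373389588436
-0.01 19 0.23990536193002465
board [0.10365466 0.21791719] [-0.05078704 -0.04398174 -0.036633  ]
[ 1.18881042 -2.7015958 ]
```

View pics/t2.png

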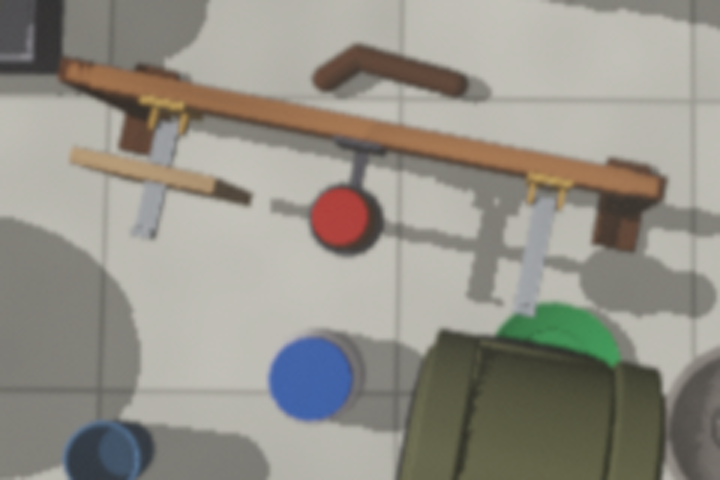

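Hook_b is level, with its top at z≈0.2395 along the whole length. Everything else stands as before. On to the board.

Run:
```python
from h import *
p,M=now()
G=grasp(PA,-.040,.001,.032,90,jaw="x")
e=rows((p,M),[(G[0]+EZ*.10,G[1],11,.036)])
e=rows(e,[(*G,5,.036)]); print(G[0])
```

```text
[ [-0.001, 0.029, 0.01, 8.2, 0, 0.1, 0.036],
[-0.002, 0.031, 0.006, 8.2, -0.1, 0, 0.036],
[-0.001, 0.03, 0.002, 8.2, 0, 0.1, 0.036],
[-0.001, 0.031, -0.003, 8.1, 0, 0, 0.036],
[-0.001, 0.03, -0.007, 8.2, 0, 0.1, 0.036],
[-0.001, 0.029, -0.012, 8.2, -0.1, 0, 0.036],
[-0.002, 0.027, -0.015, 8.2, 0, 0.1, 0.036],
[-0.001, 0.024, -0.019, 8.2, 0, 0, 0.036],
[-0.001, 0.022, -0.022, 8.2, 0, 0.1, 0.036],
[-0.001, 0.018, -0.026, 8.1, 0, 0.1, 0.036],
[-0.001, 0.014, -0.027, 8.2, -0.1, 0, 0.036] ]
[ [0.02, 0, 0, 0, 0, 0, 0.036],
[0.02, 0, 0, 0, 0, 0, 0.036],
[0.02, 0, 0, 0, 0, 0, 0.036],
[0.02, 0, 0, 0, 0, 0, 0.036],
[0.02, 0, 0, 0, 0, 0, 0.036] ]
[0.57282727 0.2247546  0.273     ]
```

carry_out(motion=[[-0.001,0.029,0.01,8.2,0,0,0.036],[-0.002,0.031,0.006,8.2,0,0,0.036],[-0.001,0.03,0.002,8.2,0,0,0.036],[-0.001,0.031,-0.003,8.2,0,0,0.036],[-0.001,0.03,-0.007,8.2,0,0,0.036],[-0.001,0.029,-0.012,8.2,0,0,0.036],[-0.002,0.027,-0.015,8.2,0,0,0.036],[-0.001,0.024,-0.019,8.2,0,0,0.036],[-0.001,0.022,-0.022,8.2,0,0,0.036],[-0.001,0.018,-0.026,8.2,0,0,0.036],[-0.001,0.014,-0.027,8.2,0,0,0.036],[0,0,0,0,0,0,0.036]])

```text
t: 10.58
eef_pos: [0.5713, 0.2265, 0.3724]
ee_rot: [-0.454, -0.542, -0.452, 0.544]
wrist_force: [-0.1, -0.5, -0.1]
opening: 0.42
```

Run:
```python
from h import *
p,M=rep()
G=grasp(PA,-.040,.001,.032,90,jaw="x")
e=rows((p,M),[(G[0]+EZ*.03,G[1],4,.036),(*G,3,.036)])
```

```text
t 10.57 p [0.5713 0.2265 0.3724] j [ 0.379  0.331  0.238  1.479 -0.004  2.131] F [-0.1 -0.5 -0.1] open 35.8
toolx [-0.    -0.004 -1.   ] tooly [ 0.984 -0.18   0.001]
[ [0.017, 0, 0, 0, 0.1, 0, 0.036],
[0.018, 0.001, 0.001, 0, 0, 0, 0.036],
[0.017, 0, 0, 0, 0.1, 0, 0.036],
[0.017, 0.001, 0, 0, 0, 0, 0.036],
[0.01, 0, 0, 0, 0, 0, 0.036],
[0.01, 0, 0, 0, 0, 0, 0.036],
[0.01, 0, 0, 0, 0, 0, 0.036] ]
```

carry_out(motion=[[0.017,0,0,0,0,0,0.036],[0.018,0.001,0.001,0,0,0,0.036],[0.017,0,0,0,0.2,0,0.036],[0.017,0.001,0,0,0,0,0.036],[0.01,0,0,0,0,0,0.036],[0.01,0,0,0,0,0,0.036],[0.01,0,0,0,0,0,0.036],[0,0,0,0,0,0,0.036]])

```text
t: 11.58
eef_pos: [0.5723, 0.2235, 0.2738]
ee_rot: [-0.452, -0.543, -0.452, 0.544]
wrist_force: [0.3, 0.6, 0.3]
opening: 0.422
```

carry_out(motion=[[0,0,0,0,0,0,0.008],[0,0,0,0,0,0,0.008],[0,0,0,0,0,0,0.008],[0,0,0,0,0,0,0.008],[0,0,0,0,0,0,0.008]])

```text
t: 12.2
eef_pos: [0.5729, 0.2238, 0.2752]
ee_rot: [0.453, 0.544, 0.452, -0.543]
wrist_force: [-1.5, 0.7, 3.6]
opening: 0.156
```

Run:
```python
from h import *
p,M=rep(); g=p+.006*M[:,0]-PA; print("rel",g@EX,g@EY,g[2])
```

```text
t 12.2 p [0.5729 0.2238 0.2752] j [ 3.730e-01  3.350e-01  2.500e-02  1.260e+00 -1.000e-03  2.127e+00] F [-1.5  0.7  3.6] open 13.3
toolx [ 0.002  0.    -1.   ] tooly [ 0.983 -0.182  0.002]
rel -0.03978026410409315 4.5842841202645754e-05 0.03420894356725579
```

Board gripped at 13.3 mm. I'll lift 22 mm and draw it straight back off the hook.

carry_out(motion=[[-0.006,0,0,0,0,0,0.008],[-0.008,0,0,0,0,0,0.008],[-0.008,0,0,0,0,0,0.008],[0,0,0,0,0,0,0.008],[0,-0.015,0,0,0,0,0.008],[0,-0.017,0,0,0,0,0.008],[0,-0.017,0,0,0,0,0.008],[0,-0.017,0,0,0,0,0.008],[0,-0.017,0,0,0,0,0.008],[0,-0.017,0,0,0,0,0.008],[0,0,0,0,0,0,0.008]])

```text
t: 13.58
eef_pos: [0.4731, 0.2421, 0.2969]
ee_rot: [0.453, 0.544, 0.452, -0.543]
wrist_force: [-0.3, -0.2, -3.0]
opening: 0.157
```

Run:
```python
from h import *
p,M=rep(); g=p+.006*M[:,0]-PA; print("rel",g@EX,g@EY,g[2])
im,d=save("top","t3.png",crop=(100,140,340,300),s=3); P=pts("top",d)
o=np.array([.5874,.0595,0]); A=(P-o)@EY; B=(P-o)@EX; z=P[...,2]
G=grasp(PB,-.14,0,.034+.022,90,jaw="x")
rows((p,M),[(*G,12,.008)])
```

```text
t 13.57 p [0.4731 0.2421 0.2969] j [ 4.730e-01  1.700e-01 -1.390e-01  1.261e+00 -1.000e-03  2.226e+00] F [-0.3 -0.2 -3. ] open 13.4
toolx [ 0.001 -0.    -1.   ] tooly [ 0.984 -0.181  0.001]
rel -0.14117719472762597 0.0001817015273155085 0.05589020513151738
[ [0, 0, 0.027, 0, 0, 0, 0.008],
[0, 0, 0.026, 0, 0, 0, 0.008],
[0, 0, 0.027, 0, 0, 0, 0.008],
[0, 0.001, 0.027, 0, 0, 0, 0.008],
[0, 0, 0.026, 0, 0, 0, 0.008],
[0, 0, 0.027, 0, 0, 0, 0.008],
[0, 0, 0.027, -0.1, 0, 0, 0.008],
[0, 0, 0.026, 0, 0, 0, 0.008],
[0, 0, 0.027, 0, 0, -0.1, 0.008],
[0, 0, 0.027, 0, 0, 0, 0.008],
[0, 0, 0.026, 0, 0, 0, 0.008],
[0, 0.001, 0.027, 0, 0, 0, 0.008] ]
```

View pics/t3.png

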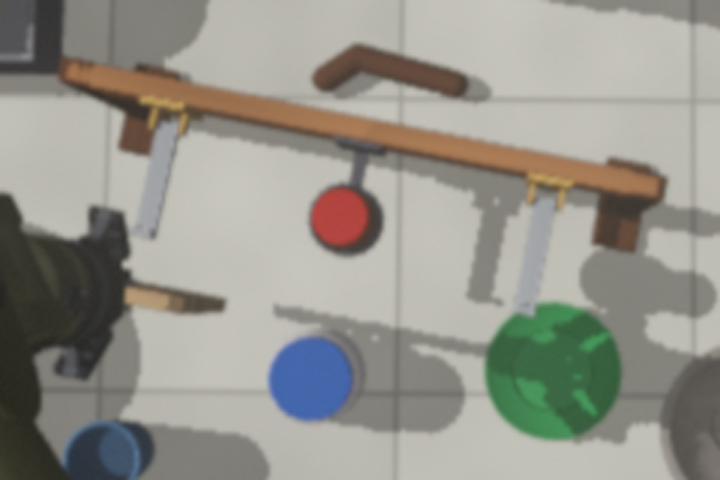

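The board (crop ~(175,298)) is off hook_a and held level. The arms, jar and container are untouched. Now I carry it in front of hook_b.

carry_out(motion=[[0,0,0.027,0,0,0,0.008],[0,0,0.026,0,0,0,0.008],[0,0,0.027,0,0,0,0.008],[0,0.001,0.027,0,0,0,0.008],[0,0,0.026,0,0,0,0.008],[0,0,0.027,0,0,0,0.008],[0,0,0.027,0,0,0,0.008],[0,0,0.026,0,0,0,0.008],[0,0,0.027,0,0,0,0.008],[0,0,0.027,0,0,0,0.008],[0,0,0.026,0,0,0,0.008],[0,0,0.027,0,0,0,0.008]])

```text
t: 15.12
eef_pos: [0.4174, -0.0743, 0.2968]
ee_rot: [0.453, 0.544, 0.451, -0.544]
wrist_force: [1.1, 0.5, -2.6]
opening: 0.154
```

carry_out(motion=[[0,0,0,0,0,0,0.008],[0,0,0,0,0,0,0.008]])

```text
t: 15.38
eef_pos: [0.4174, -0.073, 0.2967]
ee_rot: [0.452, 0.544, 0.452, -0.543]
wrist_force: [-0.0, 0.6, -2.3]
opening: 0.155
```

Run:
```python
from h import *
p,M=rep(); g=p+.006*M[:,0]-PB; print("rel",g@EX,g@EY,g[2])
im,d=vision.get_image("top"); P=pts("top",d); o=np.array([.5874,.0595,0]); A=(P-o)@EY; B=(P-o)@EX; z=P[...,2]
hs=cv2.cvtColor(im,cv2.COLOR_RGB2HSV)
m=(abs(z-.301)<.008)&(B<-.1)&(B>-.2)&(A<0)&(hs[...,1]>60)&(hs[...,0]>6)&(hs[...,0]<25)
print("board",m.sum(),np.percentile(A[m],[1,99]),np.percentile(B[m],[2,50,98]),np.median(z[m]))
save("scene","s4.png",crop=(150,60,350,210),s=4)
G=grasp(PB,-.045,0,.056,90,jaw="x"); rows((p,M),[(*G,6,.008)])
```

```text
t 15.38 p [ 0.4174 -0.073   0.2967] j [-0.173 -0.036 -0.362  1.244  0.     1.581] F [-0.   0.6 -2.3] open 13.2
toolx [ 0.001 -0.    -1.   ] tooly [ 0.983 -0.183  0.001]
rel -0.1395567424048113 0.00019232012743394217 0.05572106085170292Traceback (most recent call last):
  File "<stdin>", line 6, in <module>
    return _quantile_unchecked(
        a, q, axis, out, overwrite_input, method, keepdims, weights)
    return _ureduce(a,
                    func=_quantile_ureduce_func,
    ...<5 lines>...
                    overwrite_input=overwrite_input,
                    method=method)
    r = func(a, **kwargs)
    result = _quantile(arr,
                       quantiles=q,
    ...<2 lines>...
                       out=out,
                       weights=wgt)
    slices_having_nans = np.isnan(arr[-1, ...])
                                  ~~~^^^^^^^^^
IndexError: index -1 is out of bounds for axis 0 with size 0
```

The gripper hides the board's top edge in the top view, so I'll look from the scene camera.

Run:
```python
from h import *
p,M=now()
im,d=save("scene","s4.png",crop=(150,60,350,210),s=4); P=pts("scene",d); o=np.array([.5874,.0595,0]); A=(P-o)@EY; B=(P-o)@EX; z=P[...,2]
hs=cv2.cvtColor(im,cv2.COLOR_RGB2HSV)
m=(B<-.12)&(B>-.17)&(abs(A+.16)<.09)&(z>.1)&(z<.31)&(hs[...,1]>60)&(hs[...,0]>6)&(hs[...,0]<25)
if m.any(): print("board",m.sum(),np.percentile(A[m],[1,99]),np.percentile(B[m],[2,50,98]),np.percentile(z[m],[1,99]))
G=grasp(PB,-.045,0,.056,90,jaw="x"); rows((p,M),[(*G,6,.008)])
```

```text
board 1308 [-0.21640251 -0.09951058] [-0.14656482 -0.13797905 -0.13493118] [0.12563297 0.30233411]
[ [0, 0.016, 0, 0, 0, 0, 0.008],
[0, 0.016, 0, -0.1, 0, 0, 0.008],
[0, 0.015, 0, 0, 0, 0, 0.008],
[0, 0.016, 0, 0, 0, 0, 0.008],
[0, 0.016, 0, 0, 0, -0.1, 0.008],
[0, 0.016, 0, -0.1, 0, 0, 0.008] ]
```

View pics/s4.png

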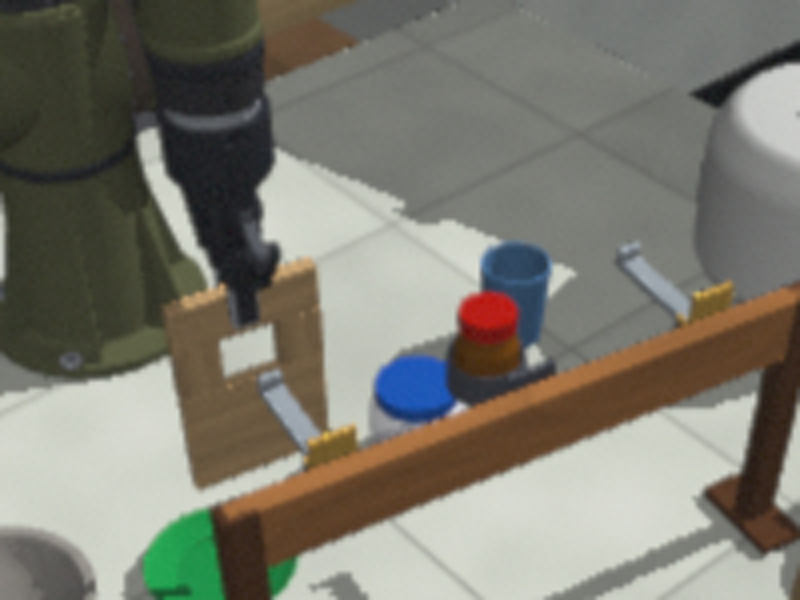

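The board hangs straight in the gripper. Its slot (crop ~(248,352)) faces hook_b's tip (270,382), and its centre is at rail coordinate -0.158 against -0.161 for the hook. I'll insert it with a 3 mm correction.

carry_out(motion=[[0,0.012,0.002,0,0,0,0.008],[0,0.016,0.001,0,0,0,0.008],[0,0.016,0,0,0,0,0.008],[0,0.016,0,0,0,0,0.008],[0,0.016,0,0,0,0,0.008],[0,0.016,0,0,0,0,0.008],[0,0,0,0,0,0,0.008],[0.006,0,0,0,0,0,0.008],[0.006,0,0,0,0,0,0.008],[0.005,0,0,0,0,0,0.008],[0.002,0,0,0,0,0,0.008],[0,0,0,0,0,0,0.008]])

```text
t: 16.98
eef_pos: [0.5068, -0.0927, 0.2777]
ee_rot: [0.453, 0.544, 0.452, -0.544]
wrist_force: [-0.3, 0.1, -1.8]
opening: 0.154
```

Run:
```python
from h import *
p,M=rep(); g=p+.006*M[:,0]-PB; print("rel",g@EX,g@EY,g[2])
```

```text
t 16.98 p [ 0.5068 -0.0927  0.2777] j [-0.181  0.145 -0.212  1.213 -0.     1.573] F [-0.3  0.1 -1.8] open 13.2
toolx [ 0.001 -0.    -1.   ] tooly [ 0.983 -0.182  0.001]
rel -0.048073823325353815 -0.0031776671369024892 0.03670361036947056
```

carry_out(motion=[[0.001,0,0,0,0,0,0.008],[0.001,0,0,0,0,0,0.008],[0.001,0,0,0,0,0,0.008],[0,0,0,0,0,0,0.008]])

```text
t: 17.48
eef_pos: [0.5071, -0.0928, 0.2752]
ee_rot: [0.453, 0.544, 0.452, -0.543]
wrist_force: [-1.6, 0.6, 1.6]
opening: 0.151
```

Contact: the load has gone to the hook. I'll release slowly.

carry_out(motion=[[0,0,0,0,0,0,0.02],[0,0,0,0,0,0,0.03],[0,0,0,0,0,0,0.036],[0,0,0,0,0,0,0.036],[-0.01,0,0,0,0,0,0.036],[-0.02,0,0,0,0,0,0.036],[-0.03,0,0,0,0,0,0.036],[-0.04,0,0,0,0,0,0.036],[-0.04,-0.02,0,0,0,0,0.036],[0,-0.04,0,0,0,0,0.036],[0,0,0,0,0,0,0.036]])

```text
t: 18.85
eef_pos: [0.4464, -0.0815, 0.4166]
ee_rot: [0.453, 0.544, 0.451, -0.543]
wrist_force: [0.7, 0.3, 0.4]
opening: 0.419
```

Run:
```python
from h import *
p,M=rep()
o=np.array([.5874,.0595,0])
im,d=vision.get_image("top"); P=pts("top",d); A=(P-o)@EY; B=(P-o)@EX; z=P[...,2]
m=(abs(z-.279)<.007)&(B<-.02)&(B>-.12)&(abs(A+.16)<.08)
print("top edge",m.sum(),np.percentile(A[m],[1,99]),np.percentile(B[m],[2,50,98]),np.median(z[m]), "yaw",np.degrees(np.polyfit(A[m],B[m],1)[0]),"roll",np.degrees(np.polyfit(A[m],z[m],1)[0]))
im,d=save("scene","s5.png",crop=(150,60,350,210),s=4); P=pts("scene",d); A=(P-o)@EY; B=(P-o)@EX; z=P[...,2]
hs=cv2.cvtColor(im,cv2.COLOR_RGB2HSV)
m=(B<-.02)&(B>-.09)&(abs(A+.16)<.09)&(z>.09)&(z<.29)&(hs[...,1]>60)&(hs[...,0]>6)&(hs[...,0]<25)
print("board",m.sum(),np.percentile(A[m],[1,99]),np.percentile(B[m],[2,50,98]),np.percentile(z[m],[1,99]))
```

```text
t 18.85 p [ 0.4464 -0.0815  0.4166] j [-0.18   0.015 -0.042  1.51  -0.     1.574] F [0.7 0.3 0.4] open 35.8
toolx [ 0.003 -0.001 -1.   ] tooly [ 0.983 -0.182  0.003]
top edge 6 [-0.21154962 -0.13966473] [-0.04658151 -0.04348926 -0.04260283] 0.2774437974149696 yaw -1.8105842743663028 roll -0.5613142710397725
board 796 [-0.22013618 -0.10236167] [-0.05535762 -0.04596071 -0.04299972] [0.10297631 0.28090854]
```

View pics/s5.png

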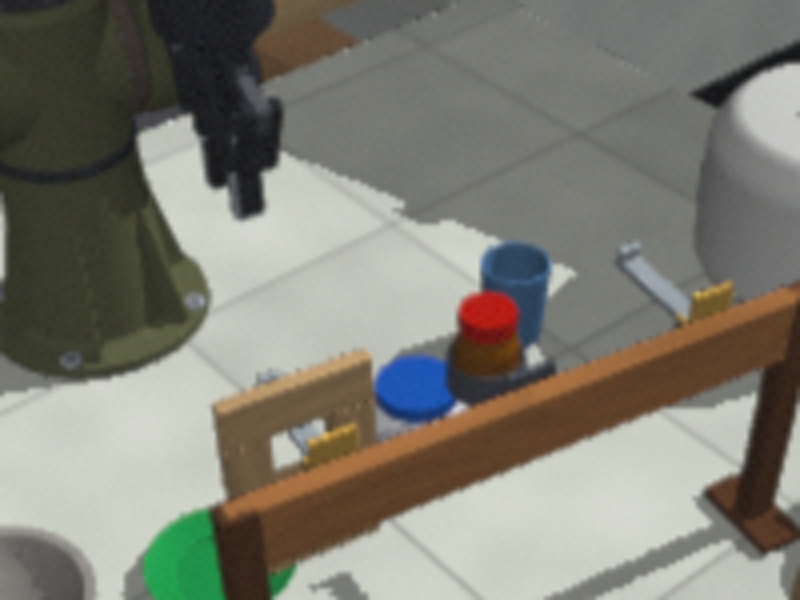

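The board hangs on hook_b with its centre at -0.161, level within 0.6°, and clear of everything. Next I fold hook_a. The approach pinches its end at about 45° pitch.

Run:
```python
from h import *
p,M=now()
G=grasp(PA,-.078,0,0.0,48)
pre=(G[0]-.09*G[1][:,0],G[1]); print(pre[0],G[0])
print(np.degrees(np.linalg.norm(R.from_matrix(M.T@G[1]).as_rotvec())))
e=rows((p,M),[(pre[0]+EZ*.08,G[1],12,.045)])
e=rows(e,[(*pre,2,.045)])
```

```text
[0.47206769 0.24209874 0.3063419 ] [0.53131386 0.23130279 0.23945887]
97.46372820981401
[ [0.002, -0.003, -0.027, -7.1, -2.7, 2.7, 0.045],
[0.001, 0, -0.027, -7.2, -2.7, 2.8, 0.045],
[0, 0.004, -0.027, -7.1, -2.8, 2.7, 0.045],
[-0.001, 0.007, -0.026, -7.2, -2.7, 2.7, 0.045],
[-0.002, 0.01, -0.025, -7.1, -2.7, 2.8, 0.045],
[-0.002, 0.014, -0.024, -7.2, -2.7, 2.7, 0.045],
[-0.003, 0.016, -0.021, -7.1, -2.8, 2.7, 0.045],
[-0.003, 0.019, -0.019, -7.2, -2.7, 2.8, 0.045],
[-0.003, 0.022, -0.017, -7.1, -2.7, 2.7, 0.045],
[-0.003, 0.023, -0.013, -7.2, -2.7, 2.7, 0.045],
[-0.002, 0.025, -0.011, -7.1, -2.8, 2.8, 0.045],
[-0.001, 0.026, -0.007, -7.2, -2.7, 2.7, 0.045] ]
[ [0.03, 0, -0.027, 0, 0, 0, 0.045],
[0.03, 0, -0.026, 0, 0, 0, 0.045] ]
```

carry_out(motion=[[0.002,-0.003,-0.027,-7.2,-2.7,2.7,0.045],[0.001,0,-0.027,-7.2,-2.7,2.7,0.045],[0,0.004,-0.027,-7.2,-2.7,2.7,0.045],[-0.001,0.007,-0.026,-7.2,-2.7,2.7,0.045],[-0.002,0.01,-0.025,-7.2,-2.7,2.7,0.045],[-0.002,0.014,-0.024,-7.2,-2.7,2.7,0.045]])

```text
t: 19.7
eef_pos: [0.4603, 0.0818, 0.3998]
ee_rot: [0.749, 0.315, 0.473, -0.341]
wrist_force: [0.1, -0.3, 0.7]
opening: 0.526
```

carry_out(motion=[[-0.003,0.016,-0.021,-7.2,-2.7,2.7,0.045],[-0.003,0.019,-0.019,-7.2,-2.7,2.7,0.045],[-0.003,0.022,-0.017,-7.2,-2.7,2.7,0.045],[-0.003,0.023,-0.013,-7.2,-2.7,2.7,0.045],[-0.002,0.025,-0.011,-7.2,-2.7,2.7,0.045],[-0.001,0.026,-0.007,-7.2,-2.7,2.7,0.045],[0,0,0,0,0,0,0.045]])

```text
t: 20.58
eef_pos: [0.4692, 0.2432, 0.3845]
ee_rot: [0.908, 0.032, 0.411, -0.079]
wrist_force: [-1.5, 0.2, -0.1]
opening: 0.529
```

Run:
```python
from h import *
p,M=rep()
G=grasp(PA,-.078,0,0.0,48); pre=(G[0]-.09*G[1][:,0],G[1])
rows((p,M),[(*pre,3,.045),(G[0]-.03*G[1][:,0],G[1],3,.045),(*G,4,.045)])
```

```text
t 20.57 p [0.4692 0.2432 0.3845] j [ 0.801 -0.22  -0.523  0.811 -0.579  0.83 ] F [-1.5  0.2 -0.1] open 45.2
toolx [ 0.65  -0.116 -0.751] tooly [ 0.169  0.986 -0.006]
[ [0.02, 0, -0.016, 0.2, -0.2, 0, 0.045],
[0.02, 0, -0.017, 0.2, -0.2, -0.1, 0.045],
[0.02, 0, -0.017, 0.2, -0.3, 0, 0.045],
[0.02, 0, 0, 0, 0, 0, 0.045],
[0.02, 0, 0, 0, 0, 0, 0.045],
[0.02, 0, 0, 0, 0, 0, 0.045],
[0.008, 0, 0, 0, 0, 0, 0.045],
[0.007, 0, 0, 0, 0, 0, 0.045],
[0.008, 0, 0, 0, 0, 0, 0.045],
[0.007, 0, 0, 0, 0, 0, 0.045] ]
```

carry_out(motion=[[0.02,0,-0.016,0.2,-0.2,0,0.045],[0.02,0,-0.017,0.2,-0.2,0,0.045],[0.02,0,-0.017,0.2,-0.3,0,0.045],[0.02,0,0,0,0,0,0.045],[0.02,0,0,0,0,0,0.045],[0.02,0,0,0,0,0,0.045],[0.008,0,0,0,0,0,0.045],[0.007,0,0,0,0,0,0.045],[0.008,0,0,0,0,0,0.045],[0.007,0,0,0,0,0,0.045],[0,0,0,0,0,0,0.045],[0,0,0,0,0,0,0.045]])

```text
t: 22.08
eef_pos: [0.5314, 0.2309, 0.2411]
ee_rot: [0.91, 0.038, 0.404, -0.082]
wrist_force: [-0.9, -0.2, 0.0]
opening: 0.525
```

carry_out(motion=[[0,0,0,0,0,0,0.012],[0,0,0,0,0,0,0.012],[0,0,0,0,0,0,0.012],[0,0,0,0,0,0,0.012],[0,0,0,0,0,0,0.012]])

```text
t: 22.7
eef_pos: [0.5314, 0.2316, 0.2413]
ee_rot: [0.91, 0.038, 0.404, -0.081]
wrist_force: [-4.0, 3.7, 1.3]
opening: 0.202
```

Run:
```python
from h import *
p,M=rep(); g=p+.006*M[:,0]-PA; print("rel",g@EX,g@EY,g[2])
r=np.hypot(g@EX,g[2]); th0=np.radians(90); n=16; W=[]
for i in range(1,n+1):
    f=i/n; th=th0*(1-f); W.append((*grasp(PA,-r*np.sin(th),g@EY,r*np.cos(th)+g[2]*(1-f),48+32*f),1,.012))
rows((p,M),W)
```

```text
t 22.7 p [0.5314 0.2316 0.2413] j [ 0.682 -0.062 -0.75   0.348 -0.531  0.713] F [-4.   3.7  1.3] open 17.2
toolx [ 0.66  -0.116 -0.742] tooly [0.178 0.984 0.004]
rel -0.07795165552494818 0.000382625749319602 0.001860587006394021
[ [-0.005, 0, 0.006, -0.1, 2.1, -0.2, 0.012],
[-0.005, 0, 0.005, 0, 2.0, 0, 0.012],
[-0.005, 0, 0.007, 0, 2.0, 0, 0.012],
[-0.004, 0, 0.006, 0, 2.0, 0, 0.012],
[-0.004, 0, 0.007, 0, 2.0, 0, 0.012],
[-0.003, 0, 0.007, 0, 2.0, 0, 0.012],
[-0.003, 0, 0.007, 0, 2.0, 0, 0.012],
[-0.003, 0, 0.007, 0, 2.0, 0, 0.012],
[-0.002, 0, 0.008, 0, 2.0, 0, 0.012],
[-0.001, 0, 0.007, 0, 2.0, 0, 0.012],
[-0.001, 0, 0.008, 0, 2.0, 0, 0.012],
[-0.001, 0, 0.008, 0, 2.0, 0, 0.012] ]
[ [0, 0, 0.008, 0, 2.0, 0, 0.012],
[0, 0, 0.007, 0, 2.0, 0, 0.012],
[0.001, 0, 0.008, 0, 2.0, 0, 0.012],
[0.001, 0, 0.008, 0, 2.0, 0, 0.012] ]
```

carry_out(motion=[[-0.005,0,0.006,0,2,0,0.012],[-0.005,0,0.005,0,2,0,0.012],[-0.005,0,0.007,0,2,0,0.012],[-0.004,0,0.006,0,2,0,0.012],[-0.004,0,0.007,0,2,0,0.012],[-0.003,0,0.007,0,2,0,0.012],[-0.003,0,0.007,0,2,0,0.012],[-0.003,0,0.007,0,2,0,0.012],[-0.002,0,0.008,0,2,0,0.012],[-0.001,0,0.007,0,2,0,0.012]])

```text
t: 23.95
eef_pos: [0.5637, 0.2255, 0.302]
ee_rot: [0.823, 0.051, 0.561, -0.072]
wrist_force: [-4.7, 8.1, -5.2]
opening: 0.199
```

Run:
```python
from h import *
p,M=rep(); g=p+.006*M[:,0]-PA; r=np.hypot(g@EX,g[2]); th0=np.arctan2(-(g@EX),g[2]); print("rel",g@EX,g@EY,g[2],r,np.degrees(th0))
n=8; W=[]
for i in range(1,n+1):
    f=i/n; th=th0*(1-f)-np.radians(4)*f; W.append((*grasp(PA,-.079*np.sin(th),0,.079*np.cos(th),68+12*f),1,.012))
rows((p,M),W)
```

```text
t 23.95 p [0.5637 0.2255 0.302 ] j [ 0.495  0.072 -0.302  0.897 -0.228  0.637] F [-4.7  8.1 -5.2] open 17.0
toolx [ 0.361 -0.062 -0.93 ] tooly [0.176 0.984 0.003]
rel -0.04694545791447296 0.00013719939007191188 0.061401813220739176 0.07729203507214759 37.40013363190669
[ [-0.003, 0, 0.007, 0.1, 1.0, -0.2, 0.012],
[-0.001, 0, 0.007, 0, 1.5, 0, 0.012],
[-0.001, 0, 0.007, 0, 1.5, 0, 0.012],
[0, 0, 0.007, 0, 1.5, 0, 0.012],
[0, 0, 0.008, 0, 1.5, 0, 0.012],
[0.001, 0, 0.007, 0, 1.5, 0, 0.012],
[0.001, 0, 0.007, 0, 1.5, 0, 0.012],
[0.001, 0, 0.007, 0, 1.5, 0, 0.012] ]
```

carry_out(motion=[[-0.003,0,0.007,0,1,0,0.012],[-0.001,0,0.007,0,1.5,0,0.012],[-0.001,0,0.007,0,1.5,0,0.012],[0,0,0.007,0,1.5,0,0.012],[0,0,0.008,0,1.5,0,0.012],[0.001,0,0.007,0,1.5,0,0.012],[0.001,0,0.007,0,1.5,0,0.012],[0,0,0,0,0,0,0.012]])

```text
t: 24.95
eef_pos: [0.6095, 0.2169, 0.3189]
ee_rot: [0.771, 0.057, 0.63, -0.068]
wrist_force: [-3.0, 6.4, -11.5]
opening: 0.197
```

Run:
```python
from h import *
p,M=rep(); g=p+.006*M[:,0]-PA; r=np.hypot(g@EX,g[2]); th0=np.arctan2(-(g@EX),g[2]); print("rel",g@EX,g@EY,g[2],r,np.degrees(th0))
```

```text
t 24.95 p [0.6095 0.2169 0.3189] j [ 0.392  0.245 -0.014  1.141 -0.107  0.561] F [ -3.    6.4 -11.5] open 16.8
toolx [ 0.196 -0.034 -0.98 ] tooly [0.177 0.984 0.002]
rel -0.0012702597382712774 -0.00016805515195321755 0.07797799088194118 0.07798833644710455 0.9332644292114265
```

Nearly home. I'll press on until the stop is felt.

carry_out(motion=[[0,0,0.004,0,0,0,0.012],[0,0,0.003,0,0,0,0.012],[0,0,0,0,0,0,0.012]])

```text
t: 25.32
eef_pos: [0.6148, 0.2159, 0.3192]
ee_rot: [0.771, 0.057, 0.631, -0.068]
wrist_force: [-4.2, 6.9, -14.7]
opening: 0.198
```

carry_out(motion=[[0,0,0.003,0,0,0,0.012],[0,0,0.003,0,0,0,0.012],[0,0,0,0,0,0,0.012]])

```text
t: 25.7
eef_pos: [0.62, 0.2148, 0.3193]
ee_rot: [0.77, 0.056, 0.632, -0.068]
wrist_force: [-4.3, 6.7, -19.4]
opening: 0.195
```

Run:
```python
from h import *
p,M=rep()
save("scene","s6.png",crop=(290,60,390,140),s=7)
```

```text
t 25.7 p [0.62   0.2148 0.3193] j [ 0.382  0.266  0.014  1.152 -0.103  0.55 ] F [ -4.3   6.7 -19.4] open 16.6
toolx [ 0.192 -0.034 -0.981] tooly [0.176 0.984 0.   ]
```

View pics/s6.png

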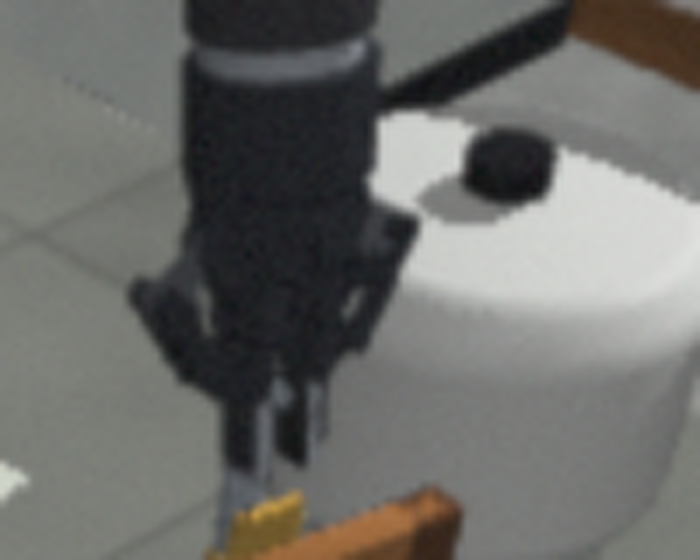

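Run:
```python
from h import *
o=np.array([.5874,.0595,0])
t=np.load("scene.npz"); im,d=t["im"],t["d"]; P=pts("scene",d); A=(P-o)@EY; B=(P-o)@EX; z=P[...,2]
hs=cv2.cvtColor(im,cv2.COLOR_RGB2HSV)
m0=(abs(A-.159)<.03)&(abs(B)<.05)&(z>.25)&(z<.345)
br=m0&(hs[...,1]>120)&(hs[...,0]>14); g=m0&(hs[...,1]<70)&(hs[...,2]>85)
print("brass",br.sum(),np.percentile(B[br],[5,50,95]),np.percentile(z[br],[5,95]))
for a in np.arange(.25,.345,.008):
    q=g&(abs(z-a)<.004); 
    if q.sum()>2: print(round(a,3),q.sum(),"A",np.percentile(A[q],[5,50,95]).round(4),"B",np.percentile(B[q],[5,50,95]).round(4))
```

```text
brass 76 [0.00998724 0.01292177 0.01753169] [0.25377198 0.27523389]
0.258 4 A [0.1491 0.1502 0.1516] B [-0.0088 -0.0065 -0.0047]
0.266 10 A [0.1501 0.1562 0.1638] B [-0.0071 -0.0048 -0.0034]
0.274 13 A [0.1494 0.1534 0.1645] B [-0.0099 -0.0049 -0.0026]
0.282 6 A [0.1494 0.1512 0.1553] B [-0.0079 -0.0054 -0.0036]
0.298 4 A [0.1436 0.1467 0.1477] B [0.0106 0.0164 0.0172]
0.306 11 A [0.1381 0.1496 0.1784] B [-0.0014  0.0175  0.0194]
0.314 11 A [0.1382 0.1498 0.1734] B [-0.0031  0.0154  0.0188]
0.322 9 A [0.1453 0.1484 0.1688] B [0.0028 0.0135 0.0162]
0.33 11 A [0.1453 0.1628 0.1743] B [0.0018 0.0121 0.0141]
```

The arm's back face is at a constant -0.005 from z=0.258 to 0.282, so it stands upright, and the pads have slid ahead of it. I'll release, back off and measure the hook, then press it home from the front.

carry_out(motion=[[0,0,0,0,0,0,0.045],[0,0,0,0,0,0,0.045],[0,0,0,0,0,0,0.045],[-0.02,0,-0.004,0,0,0,0.045],[-0.03,0,-0.006,0,0,0,0.045],[-0.02,0,-0.04,0,2,0,0.02],[0,0,-0.05,0,4,0,0.0],[0,0,-0.03,0,4,0,0.0],[0,0,0,0,0,0,0.0],[0,0,0,0,0,0,0.0]])

```text
t: 27.0
eef_pos: [0.4856, 0.239, 0.3727]
ee_rot: [0.718, 0.064, 0.69, -0.064]
wrist_force: [0.3, -1.1, 0.2]
opening: 0.001
```

```bash
cat > hook.py <<'E'
from h import *
p,M=rep()
o=np.array([.5874,.0595,0])
for n in("scene","top"):
    im,d=vision.get_image(n); P=pts(n,d); A=(P-o)@EY; B=(P-o)@EX; z=P[...,2]
    hs=cv2.cvtColor(im,cv2.COLOR_RGB2HSV)
    g=(abs(A-.159)<.03)&(abs(B)<.06)&(z>.25)&(z<.345)&(hs[...,1]<90)
    for a in np.arange(.26,.345,.01):
        q=g&(abs(z-a)<.005)
        if q.sum()>2: print(n,round(a,3),q.sum(),"A",np.percentile(A[q],[5,50,95]).round(4),"B",np.percentile(B[q],[5,50,95]).round(4))
E
python3 hook.py
python3 - <<'E'
from h import *
p,M=now(); G=grasp(PA,-.050,0,.070,88)
e=rows((p,M),[(*G,5,0.)])
E
```

```text
t 27.0 p [0.4856 0.239  0.3727] j [ 0.469  0.153  0.01   1.395 -0.021  0.649] F [ 0.3 -1.1  0.2] open 0.1
toolx [ 0.039 -0.004 -0.999] tooly [0.179 0.984 0.003]
scene 0.26 7 A [0.1441 0.1504 0.1587] B [-0.0084 -0.005   0.0049]
scene 0.27 19 A [0.1491 0.156  0.1684] B [-0.0088 -0.0045 -0.0021]
scene 0.28 16 A [0.15   0.1559 0.1662] B [-0.0085 -0.0047 -0.0031]
scene 0.29 17 A [0.15   0.1573 0.1639] B [-0.0111 -0.005  -0.003 ]
scene 0.3 17 A [0.1498 0.1556 0.1684] B [-0.0112 -0.0054 -0.0044]
scene 0.31 16 A [0.1504 0.1545 0.1658] B [-0.01   -0.0055 -0.0019]
scene 0.32 15 A [0.1499 0.1546 0.1664] B [-0.012  -0.0013  0.0051]
scene 0.33 29 A [0.1498 0.1566 0.1662] B [-0.0123 -0.0028  0.0034]
top 0.26 5 A [0.1423 0.1504 0.1573] B [-0.0085 -0.0045  0.0256]
top 0.27 5 A [0.1498 0.1503 0.1527] B [-0.0092 -0.0067 -0.0039]
top 0.28 5 A [0.1497 0.1499 0.1702] B [-0.0098 -0.0048  0.0086]
top 0.29 5 A [0.149  0.1501 0.1571] B [-0.0099 -0.0085 -0.0042]
top 0.3 6 A [0.1495 0.1507 0.162 ] B [-0.0107 -0.0091 -0.0056]
top 0.31 4 A [0.1495 0.1507 0.1584] B [-0.0107 -0.0077 -0.004 ]
top 0.32 7 A [0.1496 0.15   0.1607] B [-0.01   -0.0029  0.0046]
top 0.33 60 A [0.1499 0.1585 0.1665] B [-0.0105 -0.003   0.0051]
[ [0.013, 0, 0.015, 0, 0, 0, 0.0],
[0.013, 0, 0.015, 0, 0.1, -0.1, 0.0],
[0.013, 0, 0.016, 0, 0, 0, 0.0],
[0.012, 0.001, 0.015, 0, 0.1, 0, 0.0],
[0.013, 0, 0.015, 0, 0, -0.1, 0.0] ]
```

It is upright within about 1.5° and has sprung back slightly. I'll press it home from the front with closed fingers.

carry_out(motion=[[0.013,0,0.015,0,0,0,0],[0.013,0,0.015,0,0.1,0,0],[0.013,0,0.016,0,0,0,0],[0.012,0.001,0.015,0,0.1,0,0],[0.013,0,0.015,0,0,0,0],[0,0,0.012,0,0,0,0],[0,0,0.01,0,0,0,0],[0,0,0.004,0,0,0,0],[0,0,0,0,0,0,0]])

```text
t: 28.22
eef_pos: [0.5875, 0.2216, 0.3123]
ee_rot: [0.716, 0.063, 0.692, -0.064]
wrist_force: [0.0, 0.1, 0.5]
opening: 0.005
```

carry_out(motion=[[0,0,0.003,0,0,0,0],[0,0,0.002,0,0,0,0],[0,0,0,0,0,0,0]])

```text
t: 28.6
eef_pos: [0.592, 0.2207, 0.312]
ee_rot: [0.716, 0.063, 0.692, -0.064]
wrist_force: [-1.0, 0.3, 1.0]
opening: 0.0
```

carry_out(motion=[[0,0,0.003,0,0,0,0],[0,0,0.002,0,0,0,0],[0,0,0,0,0,0,0]])

```text
t: 28.98
eef_pos: [0.5947, 0.2202, 0.3119]
ee_rot: [0.714, 0.063, 0.694, -0.063]
wrist_force: [-10.4, 1.8, 3.4]
opening: 0.003
```

carry_out(motion=[[0,0,0.003,0,0,0,0],[0,0,0.002,0,0,0,0],[0,0,0,0,0,0,0],[0,0,0,0,0,0,0]])

```text
t: 29.48
eef_pos: [0.5951, 0.2201, 0.3118]
ee_rot: [0.711, 0.063, 0.697, -0.062]
wrist_force: [-26.4, 2.4, 9.4]
opening: 0.003
```

The force rises to 26 N with no more motion, so it is home at its stop. I'll back off and check both hooks and the rest.

carry_out(motion=[[0,0,-0.008,0,0,0,0],[0,0,-0.02,0,0,0,0],[0,0,-0.04,0,0,0,0],[-0.03,0,-0.04,0,0,0,0],[-0.04,0,-0.04,0,0,0,0],[-0.04,0,-0.03,0,0,0,0],[0,0,0,0,0,0,0],[0,0,0,0,0,0,0]])

```text
t: 30.48
eef_pos: [0.4239, 0.2511, 0.4161]
ee_rot: [0.716, 0.063, 0.692, -0.064]
wrist_force: [0.4, -0.5, -0.7]
opening: -0.005
```

```bash
python3 hook.py
python3 - <<'E'
from h import *
o=np.array([.5874,.0595,0])
a=cv2.cvtColor(save("top","t7.png",crop=(100,140,340,300),s=2.5)[0],cv2.COLOR_RGB2BGR)
P=pts("top",np.load("top.npz")["d"]); A=(P-o)@EY;B=(P-o)@EX;z=P[...,2]
m=(abs(z-.279)<.007)&(B<-.02)&(B>-.08)&(abs(A+.16)<.08)
print("board",m.sum(),np.percentile(A[m],[1,99]),np.percentile(B[m],[2,50,98]),"yaw",np.degrees(np.polyfit(A[m],B[m],1)[0]),"roll",np.degrees(np.polyfit(A[m],z[m],1)[0]))
q=(abs(A+.161)<.006)&(z>.22)&(z<.26)
for b in(-.09,-.075,-.06,-.03): k=q&(abs(B-b)<.006); print("hookb",b,k.sum(),np.median(z[k]) if k.any() else 0)
b=cv2.cvtColor(save("scene","x.png")[0],cv2.COLOR_RGB2BGR)[60:260,130:350]
A1=cv2.resize(a[140:300,100:340],(480,320)); B1=cv2.resize(b,None,fx=1.45,fy=1.6)
cv2.imwrite("pics/last.png",np.hstack([A1,B1]))
E
```

```text
t 30.48 p [0.4239 0.2511 0.4161] j [ 0.548  0.07   0.013  1.487 -0.021  0.727] F [ 0.4 -0.5 -0.7] open -0.4
toolx [ 0.034 -0.003 -0.999] tooly [0.179 0.984 0.003]
scene 0.26 8 A [0.1431 0.1509 0.1583] B [-0.0084 -0.0048  0.0047]
scene 0.27 16 A [0.1512 0.1576 0.1704] B [-0.0075 -0.0031  0.002 ]
scene 0.28 14 A [0.1499 0.1534 0.1667] B [-0.0084 -0.0033 -0.0006]
scene 0.29 19 A [0.1508 0.1588 0.1679] B [-0.0097 -0.0042 -0.0015]
scene 0.3 16 A [0.1498 0.1553 0.1663] B [-0.0066 -0.0034 -0.0017]
scene 0.31 16 A [0.1497 0.153  0.1643] B [-0.0087 -0.0037 -0.0017]
scene 0.32 13 A [0.1503 0.1531 0.1636] B [-0.0077  0.0024  0.0072]
scene 0.33 28 A [0.1502 0.1579 0.1666] B [-0.0093 -0.0004  0.007 ]
top 0.26 11 A [0.1375 0.1511 0.1748] B [-0.0082 -0.002   0.0348]
top 0.27 7 A [0.1495 0.1505 0.1734] B [-0.0081 -0.0036  0.0156]
top 0.28 8 A [0.1498 0.1524 0.164 ] B [-0.0082 -0.0074  0.006 ]
top 0.29 3 A [0.1502 0.1509 0.1602] B [-0.0081 -0.0059 -0.0037]
top 0.3 8 A [0.149  0.1512 0.1632] B [-0.0082 -0.0074 -0.0021]
top 0.31 5 A [0.1497 0.1509 0.1604] B [-0.0084 -0.0062 -0.0019]
top 0.32 8 A [0.1495 0.1587 0.1651] B [-0.0082 -0.006   0.0036]
top 0.33 59 A [0.1503 0.1579 0.1664] B [-0.007   0.0006  0.0082]
board 296 [-0.21944919 -0.10238234] [-0.0563471  -0.04956971 -0.04274142] yaw 0.008318572749900359 roll 0.18824583479768445
hookb -0.09 23 0.24117805214302068
hookb -0.075 24 0.23890498924293335
hookb -0.06 21 0.23855172241513833
hookb -0.03 24 0.23929809822074732
```

View pics/last.png

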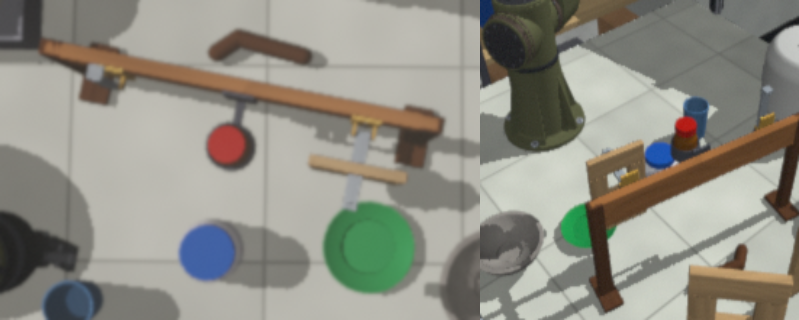

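Hook_a's front edge is constant at -0.0082 over its whole height, so it is upright and flat. The board hangs straight on hook_b (yaw 0.0°, roll 0.2°), hook_b is level, and the other things look unmoved. I'm handing in.

```bash
python3 -c "
from h import *
print(workorder.finish_job())"
```

```text
the job is handed in; nothing more can be done
None
```

The job is done and handed in at about 30.5 s: hook_b is fully unfolded, the board hangs on it by its slot, and emptied hook_a is folded flat. I did them in the order asked.

**Last checks:**
- **Board:** it hangs centred on hook_b to about 1 mm. It is twisted 0.0° and tilted 0.2°, and touches nothing else.
- **Hook_b:** it is level, with its top at about 239 mm along the arm.
- **Hook_a:** it stands upright. Its front edge keeps the same distance from the rail, to within about 0.2 mm, over its visible height.
- **Other things:** they look unmoved in both camera views. I judged this by eye and did not measure each one.

**What disagreed:**
- **Hook_a fold:** the pads slid past the arm at first and left it leaning about 1.5° forward. I pressed it home from the front with closed fingers, to 26 N, and a new measurement showed it straight.
- **Pin position:** my first estimate of the hinge pins was about 5 mm off, which did not affect the result.
- **Joint 6:** it read 3.142 rad on the first approach, at or a hair past its 3.14 limit. I switched to the half-turn-equivalent grasp straight away.

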